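# Index the stepped pin under the comparator

### The job

The stepped pin is the next piece to be measured. With a fingertip, flick the indexing wheel on the comparator stand round by the lobes on its edge, without spinning it, until it rests in the click that has the stepped pin straight under the indicator's plunger. Let only the fingers meet the stand, do not touch the pieces or the indicator, and do not lift or shift anything else on the bench.

Things in the scene. Friction and masses are not known exactly. Their poses are not given: they have to be found in the camera images.
- stand: Granite comparator stand, fixed. Origin: on the bench, straight below the indexing wheel's axle; x axis points from the axle to the steel column (35 mm thick, 340 mm high, 122 mm from the axle), z up. Black base block: x -85 to +165 mm, y -100 to +100 mm, top 60 mm above the bench. The side away from the column (-x) is open.
- wheel (a joint): Angle of the indexing wheel about its upright axle, rad, growing counter-clockwise seen from above; 0 at the start, no stops. It clicks every 45 degrees (0.785 rad, eight places), held by a spring ball: 2 to 3 N on a lobe starts it. Pushed a little past 22.5 degrees it runs on by itself into the next click; pushed less, it springs back. It is damped: a push of up to 0.3 m/s does not overrun.
- axle (a point): Point on the wheel's axle at its top face, 94 mm above the bench. The aluminium wheel is a flat disc 110 mm in diameter and 16 mm thick (underside 78 mm above the bench, 18 mm of air between it and the granite, with a smaller bearing plate under the middle); an 8 mm high nut stands on the axle. The pieces stand on the top face.
- lobe_tip (a point): Outer end of one of the wheel's eight lobes, at mid thickness, 70 mm from the axle, 86 mm above the bench; it turns with the wheel. The lobes stick out 15 mm from the disc's edge, 13 mm wide and as thick as the disc, 45 degrees apart. This one points away from the column at wheel angle 0; in every click one lobe points straight away from the column.
- plunger_tip (a point): Tip of the indicator's plunger, held raised 139 mm above the bench, 42 mm from the axle towards the column: straight above the nest that points to the column. It clears the tallest piece by 13 mm.
- indicator: Digital indicator (black round body 58 mm, 22 mm thick, centre 236 mm above the bench) with stem and plunger over the wheel's column side, within 13 mm of the plunger's axis along the stand's x and 29 mm along y. Its origin is that of the stand.
- pin: The stepped pin: brass, a round foot 18 mm across and 7 mm high with a thin 9 mm shank on top, 32 mm tall in all, by far the tallest and thinnest piece. All pieces: origin at the centre of the underside, z up. They stand loose on the wheel's top, each between three 6 mm high dowels (a nest), 42 mm from the axle, in line with a lobe.
- slug: Brass piece, plain disc 18 mm across, 9 mm high; starts under the plunger (already measured).
- collar: Brass piece, ring 18 mm across, 10 mm bore, 12 mm high.
- dome: Brass piece, round-topped button 18 mm across, 16 mm high.
- taper: Brass piece, cone frustum 18 mm across below and 9 mm above, 16 mm high.
- stub: Brass piece, foot 18 mm across and 5 mm high with a thick 13.6 mm boss, 14 mm high in all.
- ring_gauge: Bystander: steel ring gauge 38 mm across, 16 mm high, on the granite beside the column.
- hygrometer: Bystander: black thermo-hygrometer with a blank grey display, 112 mm wide, 102 mm high, beside the stand. Origin at the centre of its underside.
- oil_bottle: Bystander: small yellowish oil bottle, 42 mm across, 95 mm high.
- stapler: Bystander: black stapler, 125 mm long, 50 mm high.
- micrometer: Bystander: outside micrometer lying flat, 125 mm long, 20 mm high.
- vee_block: Bystander: dark steel vee block, 60 x 45 mm, 39 mm high.

How it is judged (in metres and radians):
At the end, for the whole second after the job is handed in: The stepped pin stands in its nest under the plunger, its axis within 4 mm of the plunger's (the wheel resting in that click, slower than 0.05 rad/s), and all six pieces stand upright (within 0.12 rad) on the wheel in their nests, 37 to 47 mm from the axle (horizontal distance between pin and plunger_tip below 0.004 m and velocity of joint wheel between -0.05 and 0.05 rad/s and height (world z) of slug between 0.09 and 0.098 m and angle between each of slug, pin, collar, dome, taper, stub's own z axis and vertical below 0.12 rad and horizontal distance between slug and axle between 0.037 and 0.047 m and height (world z) of pin between 0.09 and 0.098 m and horizontal distance between pin and axle between 0.037 and 0.047 m and height (world z) of collar between 0.09 and 0.098 m and horizontal distance between collar and axle between 0.037 and 0.047 m and height (world z) of dome between 0.09 and 0.098 m and horizontal distance between dome and axle between 0.037 and 0.047 m and height (world z) of taper between 0.09 and 0.098 m and horizontal distance between taper and axle between 0.037 and 0.047 m and height (world z) of stub between 0.09 and 0.098 m and horizontal distance between stub and axle between 0.037 and 0.047 m); the robot touches nothing.
It fails at once if a piece on the wheel is touched by the robot (over 0.3 N) or leaves the wheel's top by 8 mm (contact force between any of the fingers, the arm and slug above 0.3 N or contact force between any of the fingers, the arm and pin above 0.3 N or contact force between any of the fingers, the arm and collar above 0.3 N or contact force between any of the fingers, the arm and dome above 0.3 N or contact force between any of the fingers, the arm and taper above 0.3 N or contact force between any of the fingers, the arm and stub above 0.3 N or height (world z) of any of slug, pin, collar, dome, taper, stub above 0.102 m).
It fails at once if the arm or the gripper's body, not a finger, bears on the stand or its wheel (over 1 N) (contact force between the arm and stand above 1 N).
It fails at once if the wheel is spun (faster than 8 rad/s) (velocity of joint wheel above 8 rad/s or velocity of joint wheel below -8 rad/s).
It fails at once if the indicator is struck or leaned on (over 1 N) (contact force between any of the fingers, the arm and indicator above 1 N).
It fails at once if a bystander is shifted or lifted by more than 15 mm (distance of any of ring_gauge, hygrometer, oil_bottle, stapler, micrometer, vee_block from where it was at the start of the episode above 0.015 m).
It also fails if it takes over 42 s, if anything falls off the work surface, if the arm or the gripper's body presses on something with over 40 N, if the wrist force passes 120 N, or if a joint passes its speed limit or range.

### The arm

A 6-joint arm with a two-finger parallel gripper is mounted at the origin on the work surface. World frame = base frame: x ahead of the robot, y to its left, z up, the work surface at z = 0. Lengths are in mm, angles in rad, forces in N, time in s.
With the tool pointing down it reaches from about 350 to 975 mm from the base axis. Payload 7.1 kg.
Tool frame: the origin (TCP) lies on the front face of the gripper's body, between the roots of the fingers; the fingertips stand 80 mm ahead of it and the grasp point (between the pads) lies 61 mm ahead of it (env.tips_ahead is the distance from the TCP to the fingertips, in mm); z points along the fingers, y is the direction in which the jaws open and shut (so a half turn about z gives the same grasp; the last joint's range is limited). The gripper opens to 88 mm and grips with 3 to 60 N. Pads are 20 mm wide; open, the fingers measure 115 mm over their backs; the gripper's body (75 mm by 178 mm) begins 61 mm behind the grasp point.
Start: joints at [-1.184, 0.423, 1.63, -0, 1.089, -0.019], TCP at [246.737, -574.218, 302.675] pointing down, gripper open.
Joint ranges: [-3, 3], [-0.9, 2.11], [0.09, 2.58], [-1.31, 4.45], [0.11, 2.69], [-2.54, 2.54]. Speed limits (rad/s): [2.39, 2.39, 3.01, 3.14, 3.14, 3.14].

### API

Orientations are given as a unit quaternion [x, y, z, w].
In Python, from station import env, set_gripper, viewer, workorder gives the robot as it stands. Calls block until the motion is done:
- env.reach(position, orientation): joint-space move of the TCP to a pose.
- env.move_l(position, rot=None, rate=150, f_stop=None): straight line of the TCP; rot=None keeps the orientation; rate is the mean speed in mm/s. With f_stop (N) it stops when the force on the tool has changed by that much, and returns True; else False.
- env.move_joints(angles): joint-space move.
- set_gripper(opening): finger opening in mm; the grip force is fixed at half the most; returns when the fingers have stopped.
- env.hold(seconds).
- env.ik(position, orientation): joint angles nearest the present ones, or None.
- env.read_state(): the state.
- viewer.camera(name): name is "scene" or "top" or "wrist"; returns the picture (420x560x3 uint8, blue, green, red); there is no depth.
- viewer.camera_params(name): a dict with "fx", "fy", "cx", "cy" (pixels), "pose" (4x4, takes a point from camera to world coordinates); the wrist camera has in their place "tool_from_camera" (4x4, takes a point from camera to tool coordinates, whose origin is the TCP and whose axes are the flange's). Camera axes: x right, y up, looking along -z (the intrinsics and any distortion apply to the point x, -y, -z); pixel columns grow to the right and rows downward; lengths in mm; the calibration is good to about 2 mm. The wrist camera is an equidistant fisheye: a pixel r from the principal point sees the ray r / f radians off the axis. A picture is of the moment at which its call begins: read the wrist's pose just before it. camera_params takes no time and is no camera call.
A pose or a line that the arm cannot do raises env.IKError and nothing moves.
- workorder.sign_off(): hands the job in, once; it reports no verdict.
The state is a dict: "time_s": time; "qpos": joint angles; "dq": joint speeds; "tau": joint torques, N m; "tool_pos": TCP position; "orientation": TCP orientation; "force": force on the tool from outside, world axes, zero at the start; "wrist_torque": the same for the moment, N m; "width": finger opening in mm.
Only numpy, scipy, OpenCV 4.12 (cv2) and the standard library are available. Lean on these libraries where they do the work, as an engineer would, in place of code of your own. Each camera call takes 0.05 s, during which the arm holds its last target.

## Working session

There is one attempt and no reset: what is moved stays moved. The work goes in short steps, each a Python script; the robot and the scene stay as the last script left them, time stands still between calls to the robot, and variables do not carry over. Pictures are saved under pics/ and viewed, and the job is handed in when it is done.

```bash
mkdir -p pics; ls
python3 - <<'E'
from station import env,viewer
import cv2,json
for n in["scene","top","wrist"]:
    s=env.read_state(); im=viewer.camera(n); cv2.imwrite(f"pics/a_{n}.png",im)
    print(n,viewer.camera_params(n))
print(env.read_state())
E
```

```text
pics
scene {'fx': 482.1184051824227, 'fy': 482.1184051824227, 'cx': 274.2054200667684, 'cy': 202.94514379675678, 'pose': array([[ 4.50186634e-02, -7.88312787e-01,  6.13625512e-01,
         1.18810434e+03],
       [ 9.98957370e-01,  4.01859630e-02, -2.16624257e-02,
        -4.84924267e+00],
       [-7.58236494e-03,  6.13960942e-01,  7.89299987e-01,
         8.48225562e+02],
       [ 0.00000000e+00,  0.00000000e+00,  0.00000000e+00,
         1.00000000e+00]])}
top {'fx': 452.83288930293526, 'fy': 452.83288930293526, 'cx': 277.519085450344, 'cy': 204.76301422553013, 'pose': array([[-1.86515150e-02,  9.78278395e-01, -2.06454602e-01,
         4.21079116e+02],
       [-9.99813719e-01, -1.92746722e-02, -1.00726660e-03,
         1.18391889e+01],
       [-4.96473193e-03,  2.06397356e-01,  9.78455662e-01,
         9.35326417e+02],
       [ 0.00000000e+00,  0.00000000e+00,  0.00000000e+00,
         1.00000000e+00]])}
wrist {'fx': 325.19226210127806, 'fy': 325.19226210127806, 'cx': 275.8895618079403, 'cy': 213.78290662024486, 'tool_from_camera': array([[ 3.09571196e-04,  9.53105997e-01,  3.02636
[... 266 characters left out ...]
       1.00000000e+00]])}
{'time_s': 0.15, 'qpos': array([-1.18401742e+00,  4.23656009e-01,  1.63042625e+00, -1.60988092e-05,
        1.08861346e+00, -1.90094560e-02]), 'dq': array([-0.00078266, -0.00165912, -0.00092468, -0.00036879,  0.00211788,
       -0.00058928]), 'tau': array([ 8.11019854e-04, -5.44983387e+01, -2.73919451e+01,  6.43479894e-02,
        2.03704747e-02, -4.54202939e-05]), 'tool_pos': array([ 246.61663477, -573.96053224,  302.12068962]), 'orientation': array([ 9.79486587e-01,  2.01508616e-01, -1.07856980e-04, -5.40929234e-04]), 'force': array([-0.16721832, -1.52136549, -0.05284731]), 'wrist_torque': array([ 0.03926579, -0.03619439, -0.02902453]), 'width': 87.92845955769099}
```

View pics/a_scene.png

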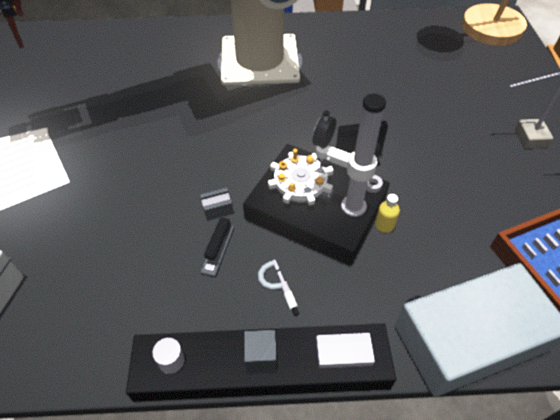

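View pics/a_top.png

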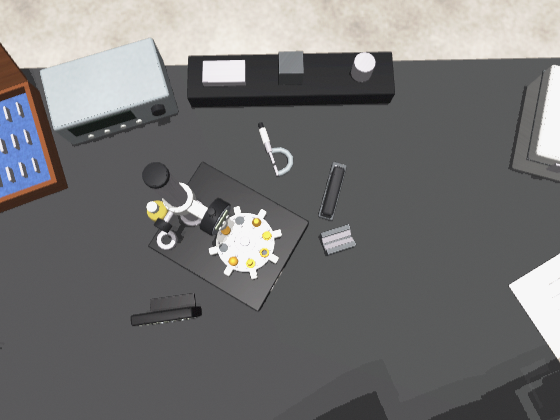

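The scene picture shows the stand at about (315,200), with the wheel at (301,175) and the column at (362,165). The top picture shows the wheel at (246,242). I'll enlarge both.

Run:
```python
import cv2
a=cv2.imread("pics/a_top.png")[150:320,140:320]
cv2.imwrite("pics/b_top.png",cv2.resize(a,None,fx=3.5,fy=3.5,interpolation=cv2.INTER_CUBIC))
a=cv2.imread("pics/a_scene.png")[90:260,235:405]
cv2.imwrite("pics/b_scene.png",cv2.resize(a,None,fx=3.5,fy=3.5,interpolation=cv2.INTER_CUBIC))
```

```text
(no output)
```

View pics/b_top.png

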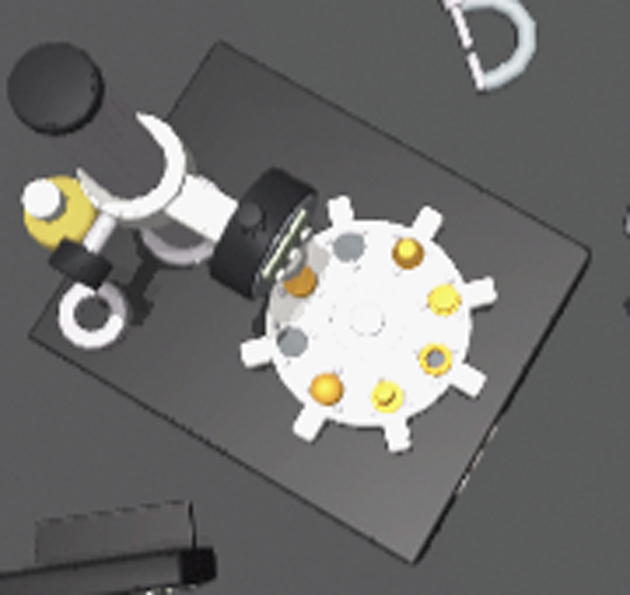

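View pics/b_scene.png

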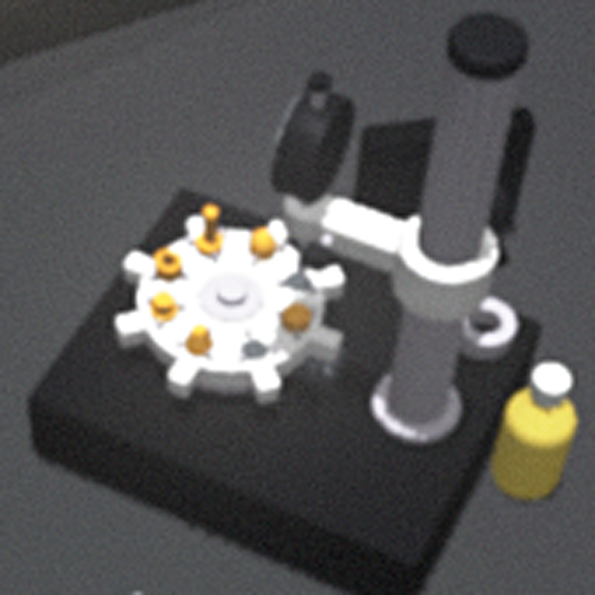

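The wheel shows clearly in both views. In the top crop, going counter-clockwise from the slug (300,283), the order is empty, dome (327,388), pin (387,397), collar, and so on. The pin is therefore 3 clicks CCW of the plunger and the wheel has to turn 3 clicks clockwise. Next I'll measure the axle and yaw.

```bash
cat > h.py <<'E'
import numpy as np,cv2
from station import env,viewer,set_gripper
def cast(name,uv,z):
    p=viewer.camera_params(name);P=p["pose"];uv=np.atleast_2d(uv).astype(float)
    d=np.c_[(uv[:,0]-p["cx"])/p["fx"],-(uv[:,1]-p["cy"])/p["fy"],-np.ones(len(uv))]@P[:3,:3].T
    o=P[:3,3]; return (o+d*((z-o[2])/d[:,2])[:,None])[:,:2]
def proj(name,X):
    p=viewer.camera_params(name);P=p["pose"];c=(np.atleast_2d(X)-P[:3,3])@P[:3,:3]
    return np.c_[p["cx"]-p["fx"]*c[:,0]/c[:,2],p["cy"]+p["fy"]*c[:,1]/c[:,2]]
E
python3 - <<'E'
from h import *
C0=None
for n,cen,crop in[("top",(246,242),None),("scene",(301,175),None)]:
    im=cv2.imread(f"pics/a_{n}.png");
    print(n,"seed",cast(n,[cen],94))
    c=cast(n,[cen],94)[0]
    g=im.min(2); 
    # lobe tips: sample rays out from centre at z=94 plane
    # top-plane rectified polar profile
    for it in range(3):
        th=np.radians(np.arange(0,360,1.0)); 
        r=np.arange(60,68,1.0)
        XY=c+np.stack([np.cos(th)[:,None]*r,np.sin(th)[:,None]*r],-1)
        uv=proj(n,np.c_[XY.reshape(-1,2),np.full(XY.size//2,94)]).astype(np.float32)
        v=cv2.remap(g,uv[:,0].reshape(len(th),-1),uv[:,1].reshape(len(th),-1),cv2.INTER_LINEAR).mean(1)
        k=np.angle(np.sum(v*np.exp(8j*th)))/8
        print(c,"lobe phase deg mod45",np.degrees(k))
        # tip radii along each lobe
        tips=[];rs=np.arange(56,82,.5)
        for j in range(8):
            a=k+j*np.pi/4; X=c+np.outer(rs,[np.cos(a),np.sin(a)])
            u=proj(n,np.c_[X,np.full(len(rs),94)]).astype(np.float32)
            pv=cv2.remap(g,u[:,:1],u[:,1:],cv2.INTER_LINEAR)[:,0].astype(float)
            w=np.where(pv<130)[0]; tips.append(rs[w[0]] if len(w) else np.nan)
        print(np.round(tips,1))
        A=np.array([[np.cos(k+j*np.pi/4),np.sin(k+j*np.pi/4),1] for j in range(8)])
        t=np.array(tips);ok=np.isfinite(t)&(t>60)&(t<80)
        s=np.linalg.lstsq(A[ok],t[ok],rcond=None)[0]; c=c+s[:2]; print(s)
E
```

```text
top seed [[528.71587406  72.86920573]]
[528.71587406  72.86920573] lobe phase deg mod45 13.723238211397108
[72.5 58.5 72.5 71.  70.  68.5 69.  70. ]
[ 0.7695996   2.08895877 70.81213203]
[529.48547366  74.9581645 ] lobe phase deg mod45 13.575270088535351
[71.  56.5 70.5 71.  70.5 70.5 70.  71. ]
[ 0.15510337  0.25385366 70.68535534]
[529.64057703  75.21201816] lobe phase deg mod45 13.54247372816485
[71.  56.  70.  71.  70.5 71.  70.  71. ]
[ 7.47420425e-02 -4.71985742e-02  7.06426777e+01]
scene seed [[531.20811269  74.6709375 ]]
[531.20811269  74.6709375 ] lobe phase deg mod45 14.042846953064556
[74.  69.5 70.5 72.5 72.5 73.  73.  75. ]
[ 0.60132043 -1.58718507 72.5       ]
[531.80943312  73.08375243] lobe phase deg mod45 13.865032819976479
[74.  71.  72.5 56.  73.  72.  71.  73.5]
[3.14307856e-01 3.43793194e-02 7.23926777e+01]
[532.12374098  73.11813175] lobe phase deg mod45 13.848051306300034
[74.  71.  72.5 56.  73.  72.  71.  73. ]
[ 0.18594827  0.11188258 72.34267767]
```

Both views agree: the axle is at about (530.5, 74.3) and the stand's x axis is at about 58.7°. I'll push with the inner face of one open finger, and check IK for the whole stroke first.

```bash
cat >> h.py <<'E'
from scipy.spatial.transform import Rotation as R
AX=np.array([530.6,74.2]); YAW=58.7
def pose(phi,rin,ztip=79,half=44.):
    a=np.radians(YAW+180+phi); u=np.array([np.cos(a),np.sin(a)]); t=np.array([np.sin(a),-np.cos(a)])
    p=AX+u*(rin+10)+t*(half-6.5)
    M=np.array([[u[0],t[0],0],[u[1],t[1],0],[0,0,-1]])
    return [p[0],p[1],ztip+env.tips_ahead],R.from_matrix(M).as_quat()
E
python3 - <<'E'
from h import *
for phi,rin,z in[(10,95,180),(10,95,79),(10,60,79),(-11,60,79),(-30,60,79),(-30,95,79)]:
    p,q=pose(phi,rin,z); print(np.round(p,0),np.round(env.ik(p,q),2))
E
```

```text
Traceback (most recent call last):
TypeError: unsupported operand type(s) for *: 'NoneType' and 'float'
```

Tool-x-outward runs past joint 6's range. Instead I'll use the side edge of the inner finger, with tool y radial and the gripper body lying outward.

```bash
cat >> h.py <<'E'
def pose(phi,rin,ztip=79,half=44.):
    a=np.radians(YAW+180+phi); u=np.array([np.cos(a),np.sin(a)]); t=np.array([np.sin(a),-np.cos(a)])
    p=AX+u*(rin+half+13.5)+t*(-6.5-10)
    M=np.array([[t[0],-u[0],0],[t[1],-u[1],0],[0,0,-1]])
    assert np.linalg.det(M)>0
    return [p[0],p[1],ztip+env.tips_ahead],R.from_matrix(M).as_quat()
E
python3 - <<'E'
from h import *
print(env.tips_ahead)
ok=True
for phi,rin,z in[(6,95,180),(6,95,79),(6,60,79),(-11,60,79),(-28,60,79),(-28,95,79)]:
    p,q=pose(phi,rin,z); j=env.ik(p,q); print(np.round(p,0),None if j is None else np.round(j,2)); ok&=j is not None
if ok:
    env.reach(*pose(6,95,180)); env.move_l(*pose(6,95,79),rate=150,f_stop=8)
    s=env.read_state(); print(s["time_s"],s["tool_pos"],pose(6,95,79)[0],s["width"],s["force"])
    for n in["top","scene","wrist"]: cv2.imwrite(f"pics/c_{n}.png",viewer.camera(n))
    a=cv2.imread("pics/c_top.png")[150:320,140:320]
    b=cv2.imread("pics/c_scene.png")[90:260,225:405]
    f=lambda a:cv2.resize(a,(400,380),interpolation=cv2.INTER_CUBIC)
    cv2.imwrite("pics/c_both.png",np.hstack([f(a),f(b)]))
E
```

```text
80.0
[480. -71. 260.] [-0.17  0.28  1.97 -0.    0.89 -1.3 ]
[480. -71. 159.] [-0.17  0.45  2.02 -0.    0.66 -1.3 ]
[495. -39. 159.] [-0.1   0.47  2.   -0.    0.68 -1.23]
[464. -24. 159.] [-0.08  0.43  2.07 -0.    0.64 -0.91]
[438.   0. 159.] [-0.03  0.41  2.12 -0.    0.61 -0.56]
[408. -18. 159.] [-0.07  0.38  2.18 -0.    0.58 -0.61]
2.9833 [480.73829148 -70.97644883 159.40502183] [np.float64(480.345287902856), np.float64(-70.72399356915737), 159.0] 88.02658743567444 [ 0.33583905 -0.1258769   0.35196517]
```

View pics/c_both.png

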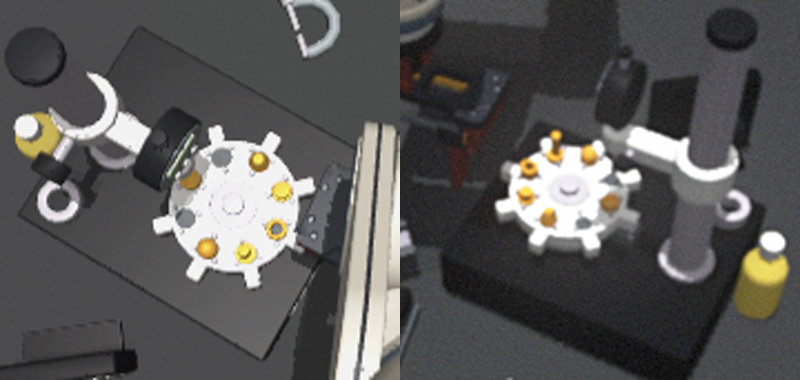

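View pics/c_wrist.png

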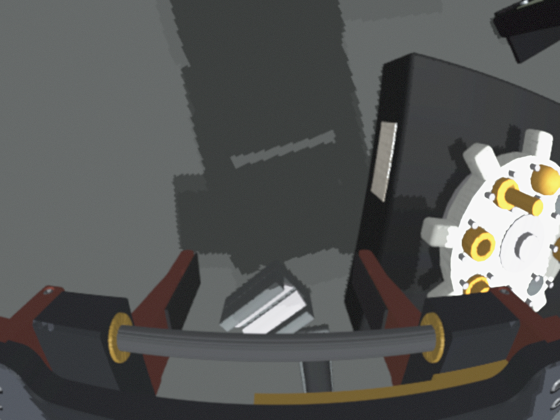

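The fingers are lowered beside the wheel. In the wrist view the collar's lobe (437,232) points outward, the pin (515,195) is one lobe clockwise of it, and the finger is at (385,290). Three clockwise clicks is confirmed. Next is a careful insertion and the first push.

Run:
```python
from h import *
h=env.move_l(*pose(6,60),rate=100,f_stop=4)
s=env.read_state(); print(h,s["time_s"],s["tool_pos"],pose(6,60)[0],s["force"])
cv2.imwrite("pics/d_wrist.png",viewer.camera("wrist"))
if not h:
    for phi in(-11,-28):
        h=env.move_l(*pose(phi,60),rate=80,f_stop=30); s=env.read_state(); print(phi,h,s["time_s"],s["tool_pos"],pose(phi,60)[0],s["force"])
    env.hold(.3)
    print(env.read_state()["force"])
    cv2.imwrite("pics/d2_wrist.png",viewer.camera("wrist"))
```

```text
False 3.6333 [495.30512894 -38.79875089 159.10126524] [np.float64(495.3028131214077), np.float64(-39.08110433103012), 159.0] [ 0.16754013 -0.52510801  0.55554956]
-11 False 4.275 [463.9201393  -24.36092072 159.15102559] [np.float64(463.7249427297487), np.float64(-23.81136013289788), 159.0] [ 1.03807056 -3.15772446  0.12339281]
-28 False 4.8667 [ 4.38138628e+02 -1.02895834e-01  1.58952080e+02] [np.float64(437.9913162329089), np.float64(0.023644664037925978), 159.0] [ 0.96862774 -0.940655   -0.47150404]
[-0.20527268  0.20015964  0.39061817]
```

View pics/d_wrist.png

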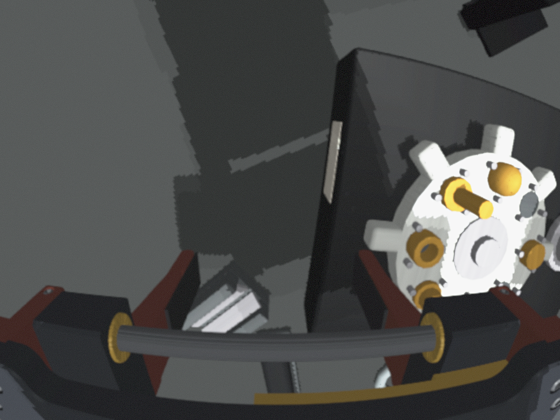

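```bash
sleep 1
```

```text
(no output)
```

View pics/d2_wrist.png

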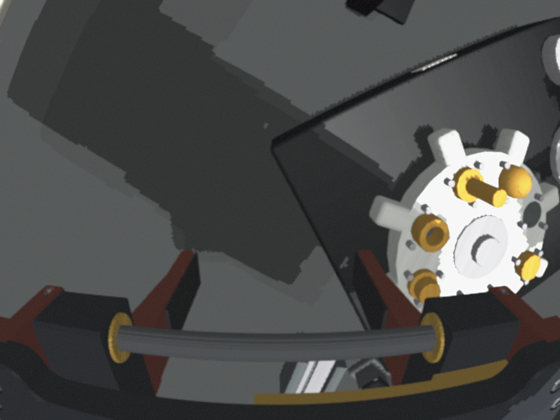

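The first push worked. The lobe moved about 11° further in a view that itself turned 34°, which is a full 45° click, and the force is back to about 0. I'll retract, reset and repeat.

Run:
```python
from h import *
def back():
    env.move_l(*pose(-28,95),rate=150,f_stop=6)
    env.move_l(*pose(6,95),rate=150)
    s=env.read_state(); print("back",s["time_s"],s["force"])
back()
cv2.imwrite("pics/e_wrist.png",viewer.camera("wrist"))
h=env.move_l(*pose(6,60),rate=100,f_stop=4); print(h)
if not h:
    for phi in(-11,-28):
        h=env.move_l(*pose(phi,60),rate=80,f_stop=30); s=env.read_state(); print(phi,h,s["time_s"],s["force"])
    env.hold(.3); print(env.read_state()["force"])
    back()
    cv2.imwrite("pics/e2_wrist.png",viewer.camera("wrist"))
    cv2.imwrite("pics/e_both.png",np.hstack([cv2.resize(cv2.imread(f"pics/{n}_wrist.png")[40:340,260:],(400,400)) for n in("e","e2")]))
```

```text
back 6.35 [-0.2080046   0.25077554 -0.88950384]
False
-11 False 7.4917 [ 0.60617858 -3.17052058  0.56642904]
-28 False 8.0833 [-0.56378323 -0.89239933 -0.68891346]
[-0.37634913 -0.10335614 -0.31352313]
back 9.5167 [-0.81035435 -1.00919922  0.50922944]
```

View pics/e_both.png

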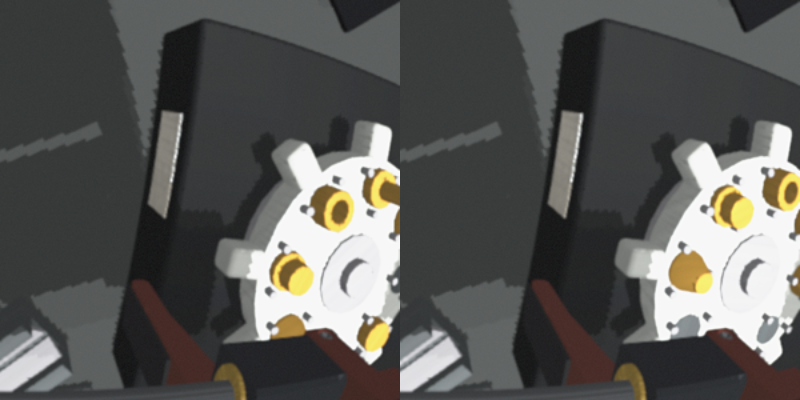

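After two clicks the taper is at the outward lobe, the stub one place on and the collar two on. The pin is one place short of the plunger, so one more push is needed.

Run:
```python
from h import *
h=env.move_l(*pose(6,60),rate=100,f_stop=4); print(h)
if not h:
    for phi in(-11,-28):
        h=env.move_l(*pose(phi,60),rate=80,f_stop=30); s=env.read_state(); print(phi,h,s["time_s"],s["force"])
    env.hold(.3); print(env.read_state()["force"])
    env.move_l(*pose(-28,95),rate=150,f_stop=6)
    env.move_l(*pose(6,110),rate=150)
    cv2.imwrite("pics/f_wrist.png",viewer.camera("wrist"))
    env.move_l(*pose(6,110,200),rate=150)
    env.move_l([360,-250,300],rate=200)
    env.hold(.5)
    s=env.read_state(); print(s["time_s"],s["force"],s["tool_pos"])
    for n in["top","scene"]: cv2.imwrite(f"pics/f_{n}.png",viewer.camera(n))
    a=cv2.imread("pics/f_top.png")[150:320,140:320]
    b=cv2.imread("pics/f_scene.png")[90:260,225:405]
    f=lambda a:cv2.resize(a,(400,380),interpolation=cv2.INTER_CUBIC)
    cv2.imwrite("pics/f_both.png",np.hstack([f(a),f(b)]))
```

```text
False
-11 False 10.6583 [ 0.24570494 -2.59060462  0.91097399]
-28 False 11.25 [ 0.08161018 -0.93933392  0.11557632]
[ 0.09874964 -0.25632064 -0.92377021]
15.375 [ 0.30195024 -0.10315621 -0.86707788] [ 360.09685233 -249.86288542  299.99505148]
```

View pics/f_both.png

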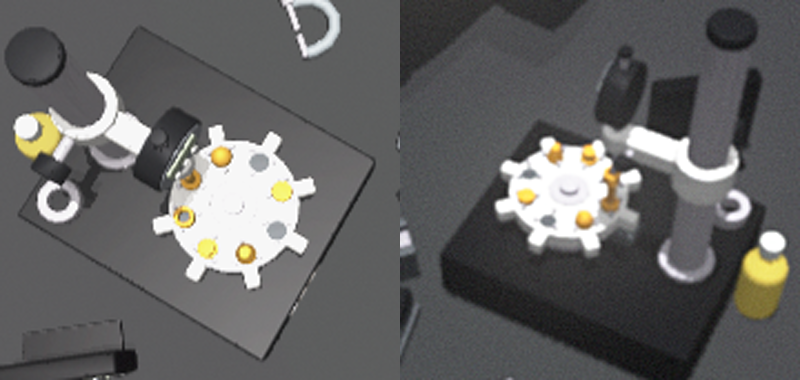

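View pics/f_wrist.png

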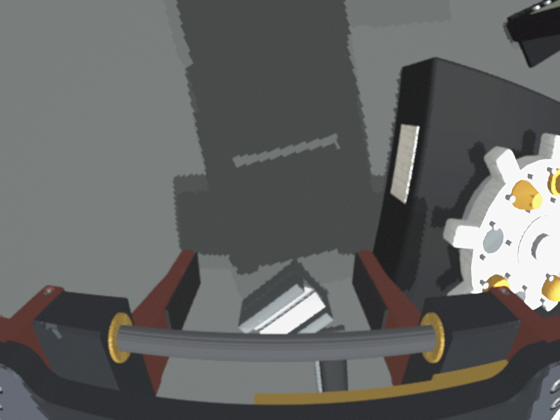

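The pin now stands in the nest towards the column (scene crop, 612,190), with the empty nest at the outward lobe. I'll check the phase numerically, then hand in.

Run:
```python
from h import *
for n in("top","scene"):
  c={"top":[529.7,75.2],"scene":[532.2,73.2]}[n]
  for f in("a","f"):
    g=cv2.imread(f"pics/{f}_{n}.png").min(2)
    th=np.radians(np.arange(0,360,1.));r=np.arange(60,68.)
    XY=np.array(c)+np.stack([np.cos(th)[:,None]*r,np.sin(th)[:,None]*r],-1)
    uv=proj(n,np.c_[XY.reshape(-1,2),np.full(XY.size//2,94)]).astype(np.float32)
    v=cv2.remap(g,uv[:,:1],uv[:,1:],cv2.INTER_LINEAR).reshape(len(th),-1).mean(1)
    print(n,f,np.degrees(np.angle(np.sum(v*np.exp(8j*th)))/8))
a=np.radians(YAW); e=AX+42*np.array([np.cos(a),np.sin(a)])
print("expected pin px base/top",proj("scene",[[*e,94],[*e,126]]))
b=cv2.imread("pics/f_scene.png"); m=(cv2.inRange(cv2.cvtColor(b,cv2.COLOR_BGR2HSV),(8,140,60),(30,255,255)))
_,_,st,ce=cv2.connectedComponentsWithStats(m[140:210,260:350]); print(np.c_[st[1:],ce[1:]+[260,140]].round(1))
```

```text
top a 13.535153429426822
top f 13.245152149542013
scene a 13.849869847752736
scene f 13.443627573074503
expected pin px base/top [[319.06473511 182.11959629]
 [320.12025556 171.73323573]]
[[ 32.   14.    6.    9.   30.  294.4 158.2]
 [ 47.   15.    6.    9.   36.  309.5 159. ]
 [ 57.   26.    6.    8.   31.  319.5 169.5]
 [ 18.   35.    7.    6.   33.  281.3 177.4]
 [ 60.   35.    1.    1.    1.  320.  175. ]
 [ 56.   39.    7.    5.   19.  319.1 181. ]
 [ 45.   45.    6.    7.   38.  307.5 188. ]]
```

Run:
```python
from station import workorder,env
print(workorder.sign_off(), env.read_state()["time_s"])
```

```text
the job is handed in; nothing more can be done
the job is handed in; nothing more can be done
```

The stepped pin is now under the indicator's plunger. I turned the wheel three clicks clockwise with the side of one open finger, one lobe push per click, and handed the job in; no verdict was reported. The clock stood at about 15.5 s of the 42 s allowed.

**Last checks before handing in:**
- **Pin position:** in the scene view the pin's foot is at (319,181), and the nest under the plunger projects to (319,182). That agrees within about 1 px, roughly 2 mm.
- **Wheel at rest:** the lobe angle matches the starting one to within 0.3–0.4° in both fixed views, so the wheel is resting in a click.
- **Pieces:** all six are in the nests they started in and look upright.
- **Forces:** I read at most about 3 N at the end of each move, and no force stop tripped during the pushes. The arm is clear of everything.

**What did not agree:**
- **First grip plan:** pointing the tool's x axis outward was beyond the arm's reach, so I turned the tool by 90°.
- **Axle position:** the two fixed cameras placed it about 2–3 mm apart, so I used the average.

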